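Close the recessed purge valve with its square key

TASK

Take the red-handled square key out of the rack, feel it gently into the square socket of the rig's recessed purge valve until it sits fully home, and turn it clockwise until the valve comes up against its closed stop (yellow pointer at the red mark). Never press or twist the key hard against the rig. Leave the key upright and fully home in the socket, let go of it, and leave the other things where they are.

Things in the scene. Friction and masses are not known exactly. Their poses are not given: they have to be found in the camera images.
- key: Loose T-handled key, about 0.16 kg, steel shank and red handle, standing upright in one of the rack's two holes. Origin: centre of the underside of its foot; z up the shank. Shank 16 x 16 mm square, sides parallel to key x and y; flat foot, its edges hardly broken (0.2 mm). A round steel collar (radius 13 mm) lies at z 56 to 62 mm.
- key_tip (a point): Centre of the underside of the key's foot (the key's origin and axes).
- driver: Loose blue-handled driver of the same form, with a ROUND dark shank of 16 mm, standing upright in the other hole of the rack. Bystander: leave it there.
- rack: Fixed grey rack block, 70 (x) x 190 (y) x 45 mm high, origin at the centre of its underside. Two upright round holes, 27 mm wide and 30 mm deep, at its y = -55 and +55 mm; the key and the driver stand loosely in them on the hole floors, either way round.
- rig: Fixed gas rig, aluminium profile frame 280 x 280 mm with pink foam and a black top panel at z = 100 mm; origin at the centre of its underside. The valve axis is upright at its x = -45, y = 0 mm, in a square well of 66 x 66 mm in the panel. A brass and copper pipe runs along y over the panel at rig x = +75 mm, up to 34 mm above the panel.
- valve_mouth (a point): Point on the valve's axis at the mouth of the square socket, 8 mm below the panel's top (92 mm above the bench); axes as the rig's, z up. The socket is a brass block of 30 x 30 mm, flat on top, with a square hole of 17.2 x 17.2 mm, sides parallel to the block's, 18 mm deep. The key enters only if square to the hole within about 0.08 rad.
- stem (a joint): Angle of the valve stem (dark disc with a yellow pointer beside the socket block), rad: 0 open, growing clockwise seen from above, 0.785 at the firm closed stop. At 0 the pointer points 120 degrees counter-clockwise of the rig's +x (white mark on the panel), at 0.785 it points to 75 degrees (red mark). Drags with 0.16 N m and stays where left.
- tape: Loose orange ring of 64 mm diameter and 22 mm height, lying on the bench. Bystander. Origin at the centre of its underside.
- fitting: Loose brass fitting, 26 mm wide, 30 mm tall, standing on the rig's panel. Bystander. Origin at the centre of its underside.
- key_grip (a point): Centre of the key's red crossbar handle, 73 mm up the key's axis from the foot. The bar is 52 mm long along key x, 14 mm thick along key y (grip it across these 14 mm) and 22 mm high (z 62 to 84 mm).
- socket_floor (a point): Point on the valve's axis at the socket's flat floor, 18 mm below its mouth. The worn drive lets the socket block turn up to 0.6 rad either way from square to the yellow pointer; it rests anywhere in that play, angle not reported: look, or press lightly and try angles. It drags with 0.11 N m. Turned by the key it takes up this play (up to 1.2 rad), then drives the stem.
Things that resemble listed ones, but are neither listed nor needed, are in the scene too. Leave any turquoise look-alike of the key alone.

How it is judged:
On the way, in this order (a step that is already met when the one before it is completed fails the run):
1. the key is fully home in the socket, before the valve has been turned (z of key_tip in the frame of valve_mouth below -0.015 m and horizontal distance between key_tip and valve_mouth below 0.003 m and angle between key's own z axis and vertical below 0.12 rad and value of joint stem below 0.35 rad), for 0.1 s.
2. the valve is turned to its closed stop with the key home (value of joint stem above 0.72 rad and z of key_tip in the frame of valve_mouth below -0.013 m and horizontal distance between key_tip and valve_mouth below 0.003 m), for 0.1 s.
At the end, for the whole second after the job is handed in: The valve stem is at its closed stop (above 0.72 rad), the key stands at rest, upright within 0.15 rad, at least 15 mm deep in the socket and within 3 mm of its axis, released (value of joint stem above 0.72 rad and z of key_tip in the frame of valve_mouth below -0.015 m and horizontal distance between key_tip and valve_mouth below 0.003 m and angle between key's own z axis and vertical below 0.15 rad and linear speed of key below 0.02 m/s and contact force between the fingers and key below 0.1 N); the robot touches nothing.
It fails at once if the key is pressed or twisted against the rig with more than 40 N of contact force in all (contact force between key and rig above 40 N).
It fails at once if the gripper pushes on the rig (contact force between the fingers and rig above 10 N).
It fails at once if a bystander (driver, tape, fitting) is moved by more than 25 mm (distance of any of driver, tape, fitting from where it was at the start of the episode above 0.025 m).
It also fails if it takes over 72 s, if anything falls off the work surface, if the arm or the gripper's body presses on something with over 40 N, if the wrist force passes 120 N, or if a joint passes its speed limit or range.

ROBOT

A 7-joint arm with a two-finger parallel gripper is mounted at the origin on the work surface. World frame = base frame: x ahead of the robot, y to its left, z up, the work surface at z = 0. Lengths are in m, angles in rad, forces in N, time in s.
With the tool pointing down it reaches from about 0.425 to 1.025 m from the base axis. Payload 9.4 kg.
Tool frame: the origin (TCP) lies between the finger pads; the fingertips stand 11 mm ahead of it and the grasp point (between the pads) lies 8 mm behind it (robot.tip_extent is the distance from the TCP to the fingertips, in m); z points along the fingers, y is the direction in which the jaws open and shut (so a half turn about z gives the same grasp; the last joint's range is limited). The gripper opens to 85 mm and grips with 20 to 120 N. Pads are 22 mm wide; open, the fingers measure 114 mm over their backs; the gripper's body (76 mm by 85 mm) begins 54 mm behind the grasp point. The pads swing forward as they close: fully open they stand 13 mm farther back than shut.
Start: joints at [1.144, 0.599, -0.003, 1.599, 0.002, 0.943, -0.08], TCP at [0.248, -0.681, 0.242] pointing down, gripper open.
Joint ranges: [-2.57, 2.57], [-0.35, 1.97], [-1.29, 1.29], [0.11, 2.56], [-1.05, 4.19], [0.11, 1.86], [-2.63, 2.63]. Speed limits (rad/s): [2.22, 2.22, 3.01, 3.01, 3.14, 3.14, 3.14].

INTERFACE

Orientations are given as a rotation vector (axis times angle).
In Python, from station import robot gives the robot as it stands.
- The arm moves only by the tool play_rows, never from a script. Its argument "increments" is one flat list of numbers, 5 for each row, row after row: the gripper's target within -1 to 1 (shut at 1, half-way at 0, fully open at -1), then the shift along the tool's x, y, z in mm, then the turn about the tool's z in rad. In form: [hand, x, y, z, twist, hand, x, y, z, twist, ...]. A call has exactly 8 rows; each row shifts and turns the commanded pose from where the row before left it, along the tool's axes as they then stand; what a row does not reach is not made up. A row lasts 1/10 s, in which the tool goes at most 50 mm and 8.59 degrees, less where a joint would pass 70% of its speed; a pose out of reach is approached as far as the arm can. A call with a gripper value outside its range is refused whole. The fingers move at their own pace and stop on an object; "squeeze" is the grip in N (left out, the last holds). Time passes only in rows, so rows that do not move let the fingers close, or fill a call up. It gives the time, the measured TCP pose, the force and the opening at its end, in the units of the state.
- robot.state(): the state, without advancing time (a new reading comes with each control period).
- robot.grab_frame(name): name is "side" or "top" or "wrist"; returns a dict with "image" (420x560x3 uint8, red, green, blue), "fx", "fy", "cx", "cy" (pixels), "rvec" (rotation vector, rad) and "tvec" (3), from world to camera coordinates, as OpenCV has them; the wrist camera has in their place "T_tool_cam" (4x4, takes a point from camera to tool coordinates, whose origin is the TCP and whose axes are the flange's). Camera axes: x right, y down, z forward; pixel columns grow to the right and rows downward; lengths in m; the calibration is good to about 2 mm. A picture is of the moment at which its call begins: read the wrist's pose just before it. There is no depth.
- robot.job_done(): hands the job in, once; it reports no verdict.
Trained networks look in the newest picture that a camera, given by its name, has taken for a name from the list of things; names that differ only in an ending like _2 or _b are one class to them, and where a whole thing is asked for, a point or a joint stands for the part that bears it (a point fixed in the world has none). Each returns a list of dicts, best first, with "p" (0 to 1); they miss things now and then, are a little off and sometimes report something else, mostly with a low value. They report only what shows in the picture. A call takes as long as a camera call. They do not tell look-alikes from the thing itself.
- robot.boxes_of(camera, name): "xy" ([column, row] in pixels, amid what is visible of it).
- robot.outline_of(camera, name): "mask" (420x560 bool, what is visible of it) and "xy" ([column, row] in pixels, amid what is visible of it).
- robot.place_of(camera, name): "xy" ([column, row] in pixels: a listed point, or the origin of a listed thing).
The state is a dict: "clock": time; "q": joint angles; "joint_velocities": joint speeds; "tau": joint torques, N m; "tool_pos": TCP position; "eef_rot": TCP orientation; "contact_force": force on the tool from outside, world axes, zero at the start; "ft_torque": the same for the moment, N m; "gripper_width": finger opening in m.
Only numpy, scipy, OpenCV 4.12 (cv2) and the standard library are available. Lean on these libraries where they do the work, as an engineer would, in place of code of your own. Each camera call takes 0.05 s, during which the arm holds its last target. There are 200 camera calls.

## Working session

There is one attempt and no reset: what is moved stays moved. The work goes in short steps, Python scripts to look and compute and a tool call to move; the robot and the scene stay as the last step left them, time stands still between calls to the robot, and variables do not carry over. Pictures are saved under pics/ and viewed, about 8 in all and at most 12, crops included, and the job is handed in when it is done.

Besides the shell and the picture viewer there is one more tool, called after "Call:" as name(argument=value, ...) on one line, values as JSON. play_rows: Moves the arm, as the interface text tells. Its arguments: {"type":"object","properties":{"increments":{"type":"array"},"squeeze":{"type":"number"}},"required":["increments"]}

```bash
mkdir -p pics; cat > h.py <<'E'
from station import robot
import numpy as np, cv2
from scipy.spatial.transform import Rotation as R
def save(f,name,crop=None,s=1):
    im=f["image"][:,:,::-1]
    if crop: a,b,c,d=crop; im=im[b:d,a:c]
    cv2.imwrite("pics/"+name,cv2.resize(np.ascontiguousarray(im),None,fx=s,fy=s,interpolation=cv2.INTER_CUBIC))
def cam(f,st=None):
    # returns world->cam R,t
    if "rvec" in f: return R.from_rotvec(np.ravel(f["rvec"])).as_matrix(),np.ravel(f["tvec"])
    T=np.eye(4);T[:3,:3]=R.from_rotvec(st["eef_rot"]).as_matrix();T[:3,3]=st["tool_pos"]
    M=np.linalg.inv(T@np.array(f["T_tool_cam"]));return M[:3,:3],M[:3,3]
def ray(f,xy,z,st=None):
    r,t=cam(f,st);c=-r.T@t
    d=r.T@np.array([(xy[0]-f["cx"])/f["fx"],(xy[1]-f["cy"])/f["fy"],1])
    return c+d*(z-c[2])/d[2]
def proj(f,p,st=None):
    r,t=cam(f,st);c=r@np.array(p)+t
    return np.array([f["fx"]*c[0]/c[2]+f["cx"],f["fy"]*c[1]/c[2]+f["cy"]])
E
python3 - <<'E'
from h import *
np.set_printoptions(precision=3,suppress=True)
st=robot.state();print(st)
ims=[]
for c in ["top","side"]:
    f=robot.grab_frame(c);save(f,c+"0.png",s=1.4)
    print(c,f["fx"],cam(f))
    for n,z in [("key",.015),("key_grip",.088),("driver",.015),("rack",0),("rig",0),("valve_mouth",.092),("tape",0),("fitting",.1)]:
        for d in robot.place_of(c,n)[:3]: print(c,n,round(d["p"],2),np.round(d["xy"],1),ray(f,d["xy"],z))
E
```

```text
{'clock': 0.0, 'q': array([ 1.144,  0.6  , -0.002,  1.6  ,  0.002,  0.943, -0.08 ]), 'joint_velocities': array([-0.002,  0.002, -0.001,  0.   ,  0.001,  0.   , -0.001]), 'tau': array([  0.   , -77.647,   1.565, -25.802,   0.012,   0.009,   0.   ]), 'tool_pos': array([ 0.248, -0.681,  0.241]), 'eef_rot': array([-3.092, -0.546,  0.001]), 'contact_force': array([-0.066, -0.007, -0.174]), 'ft_torque': array([0.016, 0.003, 0.014]), 'gripper_width': 0.08548246675871442}
top 538.8736786470243 (array([[ 0.014, -1.   , -0.009],
       [-0.997, -0.014, -0.075],
       [ 0.075,  0.01 , -0.997]]), array([-0.081,  0.554,  1.099]))
top key 0.75 [304.6 203.1] [ 0.582 -0.13   0.015]
top key 0.73 [338.6 245.7] [ 0.494 -0.201  0.015]
top key 0.64 [325.5 293.6] [ 0.395 -0.175  0.015]
top key_grip 0.68 [344.5 244.2] [ 0.495 -0.205  0.088]
top key_grip 0.54 [305.2 202.3] [ 0.576 -0.128  0.088]
top key_grip 0.5 [324.9 296.9] [ 0.393 -0.168  0.088]
top driver 0.85 [395.2 247.4] [ 0.492 -0.318  0.015]
top rack 0.98 [361.9 245.6] [ 0.495 -0.252  0.   ]
top rig 0.64 [156.8 191.8] [0.603 0.184 0.   ]
top valve
[... 238 characters left out ...]

       [ 0.308, -0.783, -0.541]]), array([0.493, 0.205, 0.641]))
side key 0.61 [338.9 199.3] [ 0.494 -0.206  0.015]
side key 0.61 [289.7 212.7] [ 0.573 -0.112  0.015]
side key 0.61 [376.9 220.5] [ 0.399 -0.157  0.015]
side key_grip 0.72 [290.6 182.9] [ 0.572 -0.109  0.088]
side key_grip 0.61 [383.3 190.8] [ 0.395 -0.154  0.088]
side key_grip 0.59 [343.  174.8] [ 0.485 -0.185  0.088]
side driver 0.85 [350.9 180.3] [ 0.492 -0.3    0.015]
side rack 0.88 [342.1 194.6] [ 0.499 -0.253  0.   ]
side rig 0.84 [201.9 308.7] [0.606 0.181 0.   ]
side valve_mouth 0.76 [222.3 278.6] [0.555 0.193 0.092]
side tape 0.62 [267.3 188.5] [ 0.668 -0.208  0.   ]
side fitting 0.73 [227.6 226.3] [0.605 0.087 0.1  ]
```

View pics/top0.png

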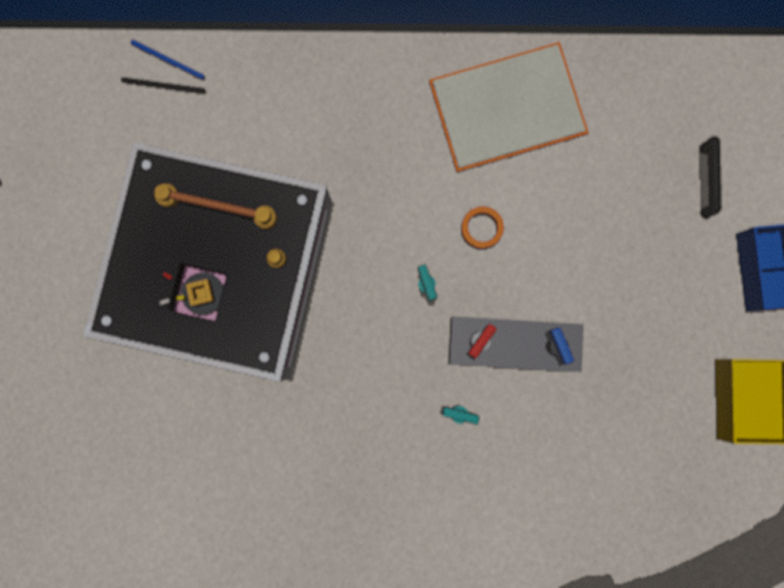

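View pics/side0.png

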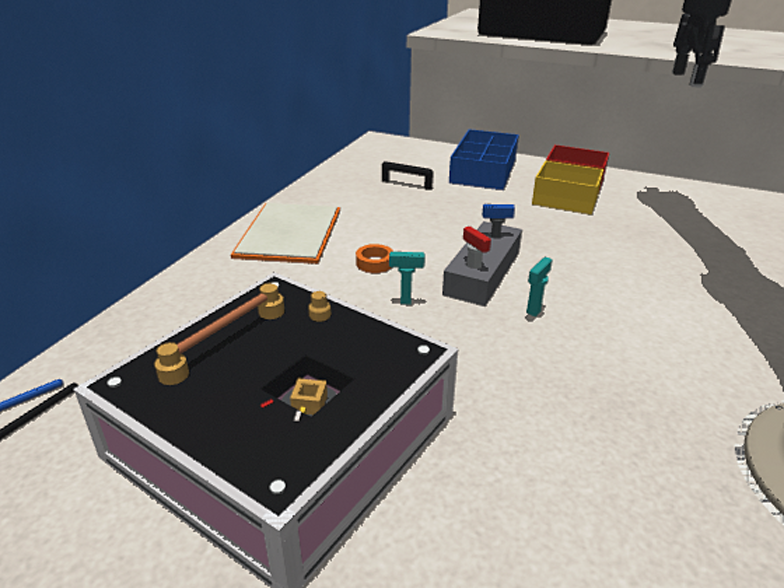

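Candidates for the key (top image pixels) are the red handle at (344,244), turquoise look-alikes at (305,202) and (328,296), and the blue driver at (400,247). I choose the red one in the rack. Next I move above it and take a close look.

Call:
play_rows(increments=[-1,33,-31,0,0,-1,33,-31,0,0,-1,33,-31,0,0,-1,33,-31,0,0,-1,33,-31,0,0,-1,33,-31,0,0,-1,33,-31,0,0,-1,33,-31,0,0], squeeze=30)

```text
clock: 1.7
tool_pos: [0.4121, -0.356, 0.2425]
eef_rot: [3.093, 0.546, 0.001]
contact_force: [1.5, -0.3, -0.0]
gripper_width: 0.0854
```

Call:
play_rows(increments=[-1,33,-31,0,0,-1,33,-31,0,0,-1,33,-31,0,0,-1,33,-31,0,0,-1,0,0,0,-0.14,-1,0,0,0,-0.14,-1,0,0,0,-0.14,-1,0,0,0,-0.14])

```text
clock: 2.5
tool_pos: [0.4932, -0.1957, 0.2424]
eef_rot: [2.817, 1.389, 0.0]
contact_force: [0.2, -0.4, -0.3]
gripper_width: 0.0855
```

Call:
play_rows(increments=[-1,0,0,0,-0.14,-1,0,0,0,-0.14,-1,0,0,0,-0.14,-1,0,0,0,-0.14,-1,0,0,0,-0.14,-1,0,0,0,-0.14,-1,0,0,0,0,-1,0,0,0,0])

```text
clock: 3.3
tool_pos: [0.4929, -0.1961, 0.2423]
eef_rot: [-2.019, -2.407, -0.0]
contact_force: [0.1, -0.1, 0.2]
gripper_width: 0.0854
```

```bash
python3 - <<'E'
from h import *
np.set_printoptions(precision=3,suppress=True)
st=robot.state();print(st["q"],st["tool_pos"],R.from_rotvec(st["eef_rot"]).as_matrix())
f=robot.grab_frame("wrist");save(f,"w1.png",s=1.4);print(f["T_tool_cam"],f["fx"])
for n,z in [("key_grip",.088),("key",.015),("rack",0)]:
    for d in robot.place_of("wrist",n)[:3]: print(n,round(d["p"],2),np.round(d["xy"],1),ray(f,d["xy"],z,st))
E
```

```text
[ 0.588  0.396 -0.427  2.024  0.232  0.767  0.197] [ 0.493 -0.196  0.242] [[-0.174  0.985  0.   ]
 [ 0.985  0.174  0.   ]
 [ 0.     0.    -1.   ]]
[[-0.    -0.95  -0.311  0.081]
 [ 1.     0.    -0.001  0.001]
 [ 0.001 -0.311  0.95  -0.131]
 [ 0.     0.     0.     1.   ]] 356.10577616383483
key_grip 0.84 [283.4 209.6] [ 0.499 -0.204  0.088]
key_grip 0.76 [167.  147.3] [ 0.399 -0.169  0.088]
key_grip 0.59 [397.3 132.6] [ 0.576 -0.126  0.088]
key 0.87 [284. 186.] [ 0.5   -0.201  0.015]
key 0.86 [188.5 141.8] [ 0.399 -0.173  0.015]
key 0.65 [375.1 124.4] [ 0.577 -0.125  0.015]
rack 0.67 [271.2 228.3] [ 0.495 -0.254  0.   ]
```

View pics/w1.png

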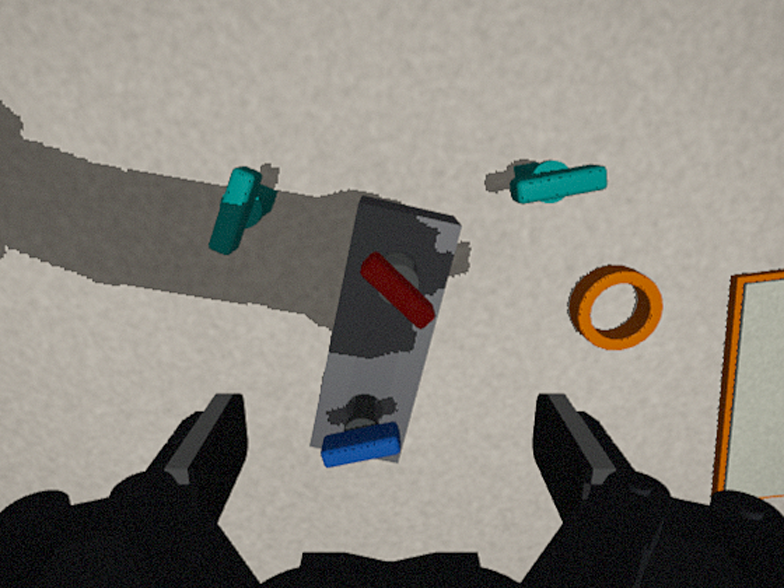

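The red key stands upright in the rack at about (0.499, -0.203), centred at (398,290) in the viewed crop. The driver is at (362,445), and the turquoise look-alikes are at (235,210) and (558,183).

```bash
cat >> h.py <<'E'
def redbar(f,st,z=.097):
    hsv=cv2.cvtColor(f["image"],cv2.COLOR_RGB2HSV)
    m=(((hsv[...,0]<6)|(hsv[...,0]>174))&(hsv[...,1]>180)&(hsv[...,2]>60)).astype(np.uint8)
    n,l,s,c=cv2.connectedComponentsWithStats(m);k=1+np.argmax(s[1:,4])
    ys,xs=np.nonzero(l==k)
    P=np.array([ray(f,(x,y),z,st)[:2] for x,y in zip(xs,ys)])*1000
    (cx,cy),(w,h),a=cv2.minAreaRect(P.astype(np.float32))
    if w<h:a+=90
    return len(xs),(cx,cy),(w,h),np.deg2rad(a)
def toolmove(st,target):
    M=R.from_rotvec(st["eef_rot"]).as_matrix()
    return M.T@(np.array(target)-st["tool_pos"])*1000, np.arctan2(M[1,0],M[0,0])
E
python3 - <<'E'
from h import *
np.set_printoptions(precision=3,suppress=True)
st=robot.state();f=robot.grab_frame("wrist")
print(redbar(f,st)); print(toolmove(st,[.499,-.203,.15]))
E
```

```text
(1125, (498.69921875, -199.06134033203125), (16.00811767578125, 52.95073699951172), np.float64(2.534164158199498))
(array([-8.101,  4.609, 92.304]), np.float64(1.7481080718644226))
```

Call:
play_rows(increments=[-0.3,-6.6,4.9,20,0,-0.3,0,0,20,-0.131,-0.3,0,0,20,-0.131,-0.3,0,0,10,-0.131,-0.3,0,0,10,-0.131,-0.3,0,0,10,-0.131,-0.3,0,0,0,-0.131,-0.3,0,0,0,0])

```text
clock: 4.35
tool_pos: [0.4989, -0.2015, 0.1518]
eef_rot: [-0.935, -2.998, -0.001]
contact_force: [0.3, -0.4, 0.8]
gripper_width: 0.0557
```

```bash
python3 - <<'E'
from h import *
np.set_printoptions(precision=3,suppress=True)
st=robot.state();f=robot.grab_frame("wrist");save(f,"w2.png")
print(redbar(f,st)); print(st["tool_pos"],toolmove(st,[.499,-.2015,.091]))
for n,z in [("key_grip",.088),("key",.015)]:
    for d in robot.place_of("wrist",n)[:3]: print(n,round(d["p"],2),np.round(d["xy"],1),ray(f,d["xy"],z,st))
E
```

```text
(2073, (496.7459411621094, -199.65841674804688), (13.175935745239258, 55.2757682800293), np.float64(2.524974521384016))
[ 0.499 -0.202  0.152] (array([-0.159,  0.103, 60.81 ]), np.float64(2.5367962674562707))
key_grip 0.71 [276.  244.3] [ 0.501 -0.203  0.088]
key_grip 0.66 [445.4 270.1] [ 0.573 -0.128  0.088]
key_grip 0.62 [208.4  57.5] [ 0.398 -0.173  0.088]
key 0.72 [407.3 226.1] [ 0.572 -0.126  0.015]
key 0.7 [277.6 205.5] [ 0.499 -0.201  0.015]
key 0.65 [224.2  65.6] [ 0.395 -0.174  0.015]
```

View pics/w2.png

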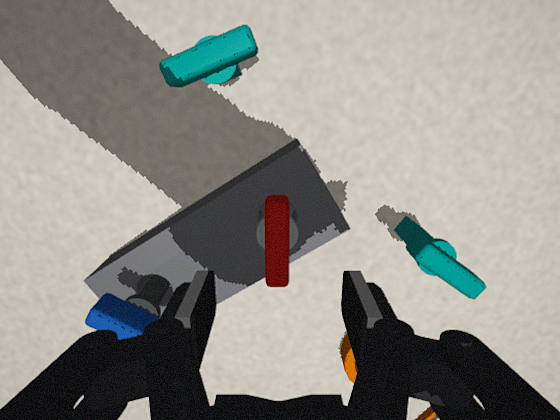

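The red bar is centred at (277,240) between the pads and lines up with them. I descend with the tips just above the collar and close.

Call:
play_rows(increments=[-0.3,1,0,10,0,-0.3,0,0,10,0,-0.3,0,0,10,0,-0.3,0,0,10,0,-0.3,0,0,10,0,-0.3,0,0,9.5,0,-0.3,0,0,0,0,0.3,0,0,0,0], squeeze=30)

```text
clock: 5.3
tool_pos: [0.4981, -0.2008, 0.0925]
eef_rot: [-0.936, -2.998, -0.0]
contact_force: [-0.1, -0.4, 0.3]
gripper_width: 0.0421
```

Call:
play_rows(increments=[0.6,0,0,0,0,1,0,0,0,0,1,0,0,0,0,1,0,0,0,0,1,0,0,0,0,1,0,0,0,0,1,0,0,0,0,1,0,0,0,0])

```text
clock: 6.1
tool_pos: [0.4983, -0.2012, 0.0932]
eef_rot: [0.937, 2.998, -0.001]
contact_force: [-1.4, 0.2, 6.3]
gripper_width: 0.0131
```

Call:
play_rows(increments=[1,0,0,-5,0,1,0,0,-10,0,1,0,0,-20,0,1,0,0,-25,0,1,0,0,-30,0,1,0,0,-30,0,1,0,0,0,0,1,0,0,0,0], squeeze=40)

```text
clock: 6.9
tool_pos: [0.498, -0.2012, 0.2134]
eef_rot: [0.937, 2.997, -0.001]
contact_force: [-0.4, 0.5, -2.5]
gripper_width: 0.013
```

Call:
play_rows(increments=[1,8,20,0,0,1,12,35,0,0,1,12,35,0,0,1,12,35,0,0,1,12,35,0,0,1,12,35,0,0,1,12,35,0,0,1,12,35,0,0])

```text
clock: 7.7
tool_pos: [0.5728, 0.0705, 0.2113]
eef_rot: [-0.936, -2.996, 0.002]
contact_force: [0.9, -0.6, -3.3]
gripper_width: 0.0133
```

Call:
play_rows(increments=[1,12,35,0,0,1,12,35,0,0,1,8,20,0,0,1,3,3,0,0,1,0,0,0,0,1,0,0,0,0,1,0,0,0,0,1,0,0,0,0])

```text
clock: 8.5
tool_pos: [0.5976, 0.1643, 0.2127]
eef_rot: [0.939, 2.998, -0.001]
contact_force: [-0.3, 0.3, -2.2]
gripper_width: 0.0129
```

```bash
python3 - <<'E'
from h import *
np.set_printoptions(precision=4,suppress=True)
st=robot.state();f=robot.grab_frame("wrist");save(f,"w3.png",s=1.4)
print(st["q"],st["tool_pos"],st["contact_force"],st["gripper_width"],toolmove(st,[.56,.195,.2]))
for n,z in [("valve_mouth",.092),("rig",0),("fitting",.1),("key_tip",.13)]:
    for d in robot.place_of("wrist",n)[:2]: print(n,round(d["p"],2),np.round(d["xy"],1),ray(f,d["xy"],z,st))
E
```

```text
[ 0.0489  0.5723 -0.6151  1.8512  0.4282  0.8537  0.1848] [0.5976 0.1643 0.2127] [-0.2557  0.3413 -2.2338] 0.012855045582408936 (array([48.4382,  3.7644, 12.6445]), np.float64(2.5342081232739875))
valve_mouth 0.94 [282.1 148.7] [0.5618 0.1937 0.092 ]
rig 0.75 [294.6 178.4] [0.6033 0.181  0.    ]
fitting 0.89 [198.  284.1] [0.609  0.0825 0.1   ]
key_tip 0.88 [ 58.8 316.1] [0.5639 0.0029 0.13  ]
key_tip 0.69 [279.7 234.5] [0.6016 0.164  0.13  ]
```

View pics/w3.png

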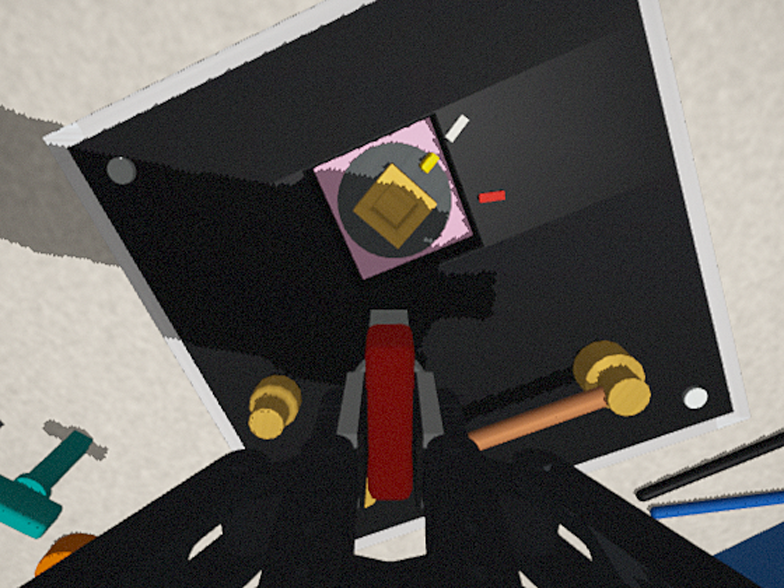

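```bash
python3 - <<'E'
from h import *
np.set_printoptions(precision=4,suppress=True)
st=robot.state();f=robot.grab_frame("wrist")
M=R.from_rotvec(st["eef_rot"]).as_matrix()
hsv=cv2.cvtColor(f["image"],cv2.COLOR_RGB2HSV)
sub=hsv[100:190,230:330]
m=((sub[...,0]>12)&(sub[...,0]<26)&(sub[...,1]>110)&(sub[...,2]>50)).astype(np.uint8)
n,l,s,c=cv2.connectedComponentsWithStats(m);k=1+np.argmax(s[1:,4])
ys,xs=np.nonzero(l==k)
P=np.array([ray(f,(x+230,y+100),.092,st)[:2] for x,y in zip(xs,ys)])*1000
r=cv2.minAreaRect(P.astype(np.float32));print("block",len(xs),r[0],r[1],np.deg2rad(r[2]))
for u in [(391,163),(437,205),(399,248),(353,207)]: print(ray(f,np.array(u)/1.4,.092,st)*1000)
# foot edge in tool coords
for zf in (.1347,):
  for u in [(371,310),(408,310)]: print("foot",M.T@(ray(f,np.array(u)/1.4,zf,st)-st["tool_pos"])*1000)
print("bar",redbar(f,st,.213+.005),M.T@np.array([1,0,0]))
save(f,"w4.png",crop=(220,95,340,265),s=4)
c2=robot.grab_frame("top")
print([ (d["p"],ray(c2,d["xy"],.092)) for d in robot.place_of("top","valve_mouth")[:1]])
E
python3 -c "
import cv2;i=cv2.imread('pics/w4.png');print(i.shape)
cv2.imwrite('pics/w4.png',cv2.resize(i,None,fx=.88,fy=.88))"
```

```text
block 1930 (560.789306640625, 193.9152069091797) (30.832414627075195, 30.757244110107422) 0.25809830960848223
[542.7744 205.6061  92.    ]
[572.551  212.9584  92.    ]
[579.7711 184.9842  92.    ]
[549.417  177.8659  92.    ]
foot [ 7.1232 -7.0508 78.1448]
foot [ 7.1243  9.3724 78.1446]
bar (3974, (595.2362670898438, 168.36172485351562), (13.477928161621094, 56.5981559753418), np.float64(2.5373392454301174)) [-0.8218  0.5698  0.0001]
[]
(680, 480, 3)
```

View pics/w4.png

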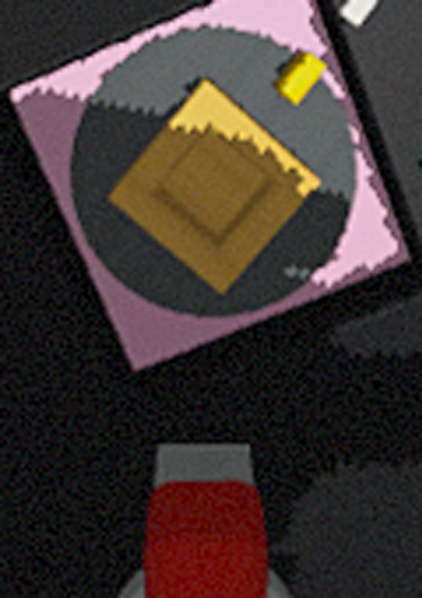

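The socket block is diamond-shaped in the view and centred near (215,185) in the crop. The key foot edge is at y=445, columns 157–251, and the yellow pointer sits near the white mark. I turn to yaw 1.82 and hover over the socket.

Call:
play_rows(increments=[1,8,0.6,0,0,1,15,1,0,0,1,15,1,0,0,1,10.3,0,0,0,1,0,0,0,0.119,1,0,0,0,0.119,1,0,0,0,0.119,1,0,0,0,0.119])

```text
clock: 9.7
tool_pos: [0.5585, 0.196, 0.2129]
eef_rot: [1.623, 2.69, 0.0]
contact_force: [-0.5, -0.4, -1.8]
gripper_width: 0.0129
```

Call:
play_rows(increments=[1,0,0,6,0.119,1,0,0,8,0.119,1,0,0,8,0,1,0,0,2,0,1,0,0,0,0,1,0,0,0,0,1,0,0,0,0,1,0,0,0,0])

```text
clock: 10.5
tool_pos: [0.5595, 0.1952, 0.189]
eef_rot: [1.926, 2.482, 0.001]
contact_force: [0.5, 0.4, -2.3]
gripper_width: 0.0127
```

```bash
python3 - <<'E'
from h import *
np.set_printoptions(precision=4,suppress=True)
st=robot.state();f=robot.grab_frame("wrist")
print(st["q"],st["tool_pos"],st["contact_force"],toolmove(st,[.5608,.1939,.2]))
w=f["image"][100:300,190:370][:,:,::-1];w=cv2.resize(w,None,fx=3,fy=3,interpolation=cv2.INTER_CUBIC)
g=robot.grab_frame("side")
uv=proj(g,[.561,.194,.1]).astype(int);print(uv)
s=g["image"][uv[1]-60:uv[1]+40,uv[0]-50:uv[0]+50][:,:,::-1];s=cv2.resize(s,(260,260),interpolation=cv2.INTER_CUBIC)
o=np.zeros((600,800,3),np.uint8);o[:,:540]=w;o[:260,540:]=s
cv2.imwrite("pics/w5.png",o)
E
```

```text
[-0.1488  0.534  -0.4105  1.942   0.3107  0.7267 -0.4914] [0.5595 0.1952 0.189 ] [ 0.5459  0.3616 -2.3101] (array([ -1.5929,   0.8862, -10.9829]), np.float64(1.8220255739257254))
[218 273]
```

View pics/w5.png

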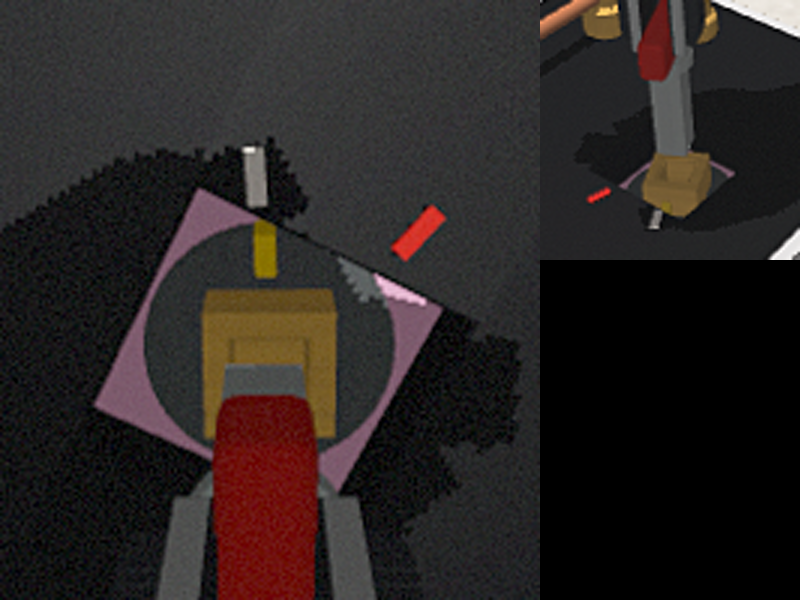

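```bash
python3 - <<'E'
from h import *
np.set_printoptions(precision=2,suppress=True)
st=robot.state();f=robot.grab_frame("wrist")
M=R.from_rotvec(st["eef_rot"]).as_matrix();print(f["cx"],f["cy"])
def t(u,z): return M.T@(ray(f,(u[0]/3+190-.33,u[1]/3+100-.33),z,st)-st["tool_pos"])*1000
zf=st["tool_pos"][2]-.078
for n,u,z in [("footL",(223,367),zf),("footR",(304,367),zf),("blkL",(204,312),.092),("blkR",(335,312),.092),("blkL2",(204,437),.092),("blkR2",(335,437),.092),("holeL",(230,338),.092),("holeR",(308,338),.092)]: print(n,t(u,z))
E
```

```text
278.22388940615275 213.96827350176818
footL [ 7.42 -8.32 78.  ]
footR [ 7.42  8.46 78.  ]
blkL [ 13.7  -13.21  96.91]
blkR [13.71 15.9  96.92]
blkL2 [-16.38 -13.76  96.91]
blkR2 [-16.38  16.5   96.92]
holeL [ 7.64 -7.49 96.91]
holeR [ 7.64  9.97 96.92]
```

Call:
play_rows(increments=[1,-0.6,1.2,3,0,1,0,0,4,0,1,0,0,4,0,1,0,0,2,0,1,0,0,1,0,1,0,0,0,0,1,0,0,0,0,1,0,0,0,0])

```text
clock: 11.45
tool_pos: [0.5607, 0.1951, 0.1749]
eef_rot: [1.926, 2.482, 0.0]
contact_force: [0.2, -0.8, -2.0]
gripper_width: 0.0131
```

```bash
python3 - <<'E'
from h import *
np.set_printoptions(precision=4,suppress=True)
st=robot.state();f=robot.grab_frame("wrist")
print(st["tool_pos"],st["contact_force"],st["ft_torque"],toolmove(st,[.5608,.1939,.2]))
w=f["image"][140:260,220:340][:,:,::-1];w=cv2.resize(w,None,fx=5,fy=5,interpolation=cv2.INTER_CUBIC)
cv2.imwrite("pics/w6.png",w)
E
```

```text
[0.5607 0.1951 0.1749] [ 0.2188 -0.8096 -2.0164] [-0.0361  0.0007 -0.0241] (array([ -1.1311,  -0.2207, -25.0962]), np.float64(1.8218621543145235))
```

View pics/w6.png

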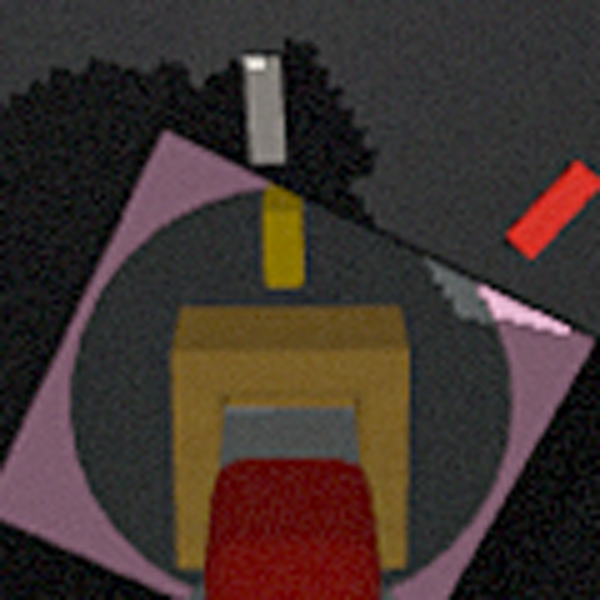

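The foot is centred across the hole: foot columns 223–357, hole columns 222–358. The hole's far edge is at row 397 and the foot edge is at 407, about 5 mm above it. I nudge x by -0.5 and lower gently to feel the contact.

Call:
play_rows(increments=[1,-0.5,0,1,0,1,0,0,1,0,1,0,0,1,0,1,0,0,0.5,0,1,0,0,0.5,0,1,0,0,0,0,1,0,0,0,0,1,0,0,0,0])

```text
clock: 12.3
tool_pos: [0.5608, 0.1946, 0.1708]
eef_rot: [1.926, 2.482, 0.0]
contact_force: [-0.3, -0.4, -2.0]
gripper_width: 0.0128
```

Call:
play_rows(increments=[1,0,0,0.5,0,1,0,0,0,0,1,0,0,0.5,0,1,0,0,0,0,1,0,0,0.5,0,1,0,0,0,0,1,0,0,0,0,1,0,0,0,0])

```text
clock: 13.1
tool_pos: [0.5608, 0.1945, 0.1692]
eef_rot: [-1.926, -2.482, 0.0]
contact_force: [1.1, -0.2, -1.6]
gripper_width: 0.013
```

Call:
play_rows(increments=[1,0,0,0.5,0,1,0,0,0,0,1,0,0,0.5,0,1,0,0,0,0,1,0,0,0.5,0,1,0,0,0,0,1,0,0,0,0,1,0,0,0,0])

```text
clock: 13.9
tool_pos: [0.5608, 0.1946, 0.1678]
eef_rot: [-1.926, -2.482, 0.0]
contact_force: [0.2, -0.4, -2.2]
gripper_width: 0.0132
```

Call:
play_rows(increments=[1,0,0,0.5,0,1,0,0,0,0,1,0,0,0.5,0,1,0,0,0,0,1,0,0,0,0,1,0,0,0,0,1,0,0,0,0,1,0,0,0,0])

```text
clock: 14.7
tool_pos: [0.5608, 0.1945, 0.1667]
eef_rot: [-1.926, -2.482, 0.0]
contact_force: [-0.1, -0.7, -2.5]
gripper_width: 0.013
```

Call:
play_rows(increments=[1,0,0,0.5,0,1,0,0,0.5,0,1,0,0,0.5,0,1,0,0,0.5,0,1,0,0,0,0,1,0,0,0,0,1,0,0,0,0,1,0,0,0,0])

```text
clock: 15.5
tool_pos: [0.5608, 0.1945, 0.1648]
eef_rot: [-1.926, -2.482, 0.0]
contact_force: [0.6, -0.4, -1.6]
gripper_width: 0.0129
```

Call:
play_rows(increments=[1,0,0,0.5,0,1,0,0,0.5,0,1,0,0,0.5,0,1,0,0,0.5,0,1,0,0,0,0,1,0,0,0,0,1,0,0,0,0,1,0,0,0,0])

```text
clock: 16.3
tool_pos: [0.5608, 0.1945, 0.1628]
eef_rot: [-1.926, -2.482, 0.0]
contact_force: [-0.8, 0.1, -1.5]
gripper_width: 0.0131
```

```bash
python3 - <<'E'
from h import *
np.set_printoptions(precision=4,suppress=True)
st=robot.state();f=robot.grab_frame("wrist")
print(st["tool_pos"],st["contact_force"],st["ft_torque"])
w=f["image"][140:260,220:340][:,:,::-1];w=cv2.resize(w,None,fx=4.5,fy=4.5,interpolation=cv2.INTER_CUBIC)
g=robot.grab_frame("side");s=g["image"][213:313,168:268][:,:,::-1];s=cv2.resize(s,(260,260),interpolation=cv2.INTER_CUBIC)
o=np.zeros((540,800,3),np.uint8);o[:,:540]=w;o[:260,540:]=s
cv2.imwrite("pics/w7.png",o)
E
```

```text
[0.5608 0.1945 0.1628] [-0.795   0.0989 -1.5059] [-0.0315 -0.0229  0.0135]
```

View pics/w7.png

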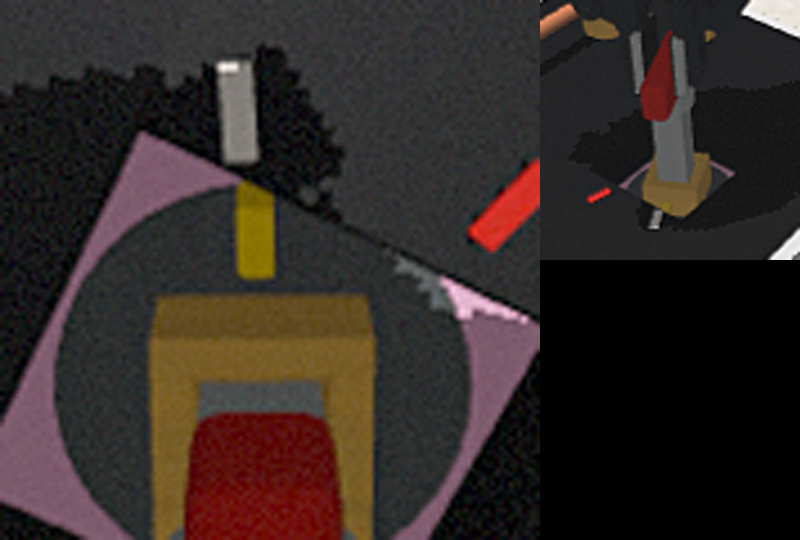

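The key is entering the socket: the shank now fills the hole at (260,400) and there is no contact force. I continue down.

Call:
play_rows(increments=[1,0,0,1,0,1,0,0,1,0,1,0,0,1,0,1,0,0,1,0,1,0,0,1,0,1,0,0,1,0,1,0,0,0,0,1,0,0,0,0])

```text
clock: 17.2
tool_pos: [0.5608, 0.1945, 0.1567]
eef_rot: [-1.926, -2.482, 0.0]
contact_force: [0.2, -0.3, -1.6]
gripper_width: 0.0128
```

Call:
play_rows(increments=[1,0,0,0.7,0,1,0,0,0.7,0,1,0,0,0.6,0,1,0,0,0.5,0,1,0,0,0.5,0,1,0,0,0,0,1,0,0,0,0,1,0,0,0,0])

```text
clock: 18.0
tool_pos: [0.5608, 0.1945, 0.1538]
eef_rot: [-1.926, -2.482, 0.0]
contact_force: [0.9, -0.3, -1.5]
gripper_width: 0.0132
```

Call:
play_rows(increments=[1,0,0,0.5,0,1,0,0,0,0,1,0,0,0.5,0,1,0,0,0,0,1,0,0,0.5,0,1,0,0,0,0,1,0,0,0,0,1,0,0,0,0])

```text
clock: 18.8
tool_pos: [0.5609, 0.1945, 0.1523]
eef_rot: [1.926, 2.482, 0.0]
contact_force: [0.7, -0.9, 0.1]
gripper_width: 0.0132
```

Call:
play_rows(increments=[1,0,0,0.4,0,1,0,0,0,0,1,0,0,0.3,0,1,0,0,0,0,1,0,0,0,0,1,0,0,0,0,1,0,0,0,0,1,0,0,0,0])

```text
clock: 19.6
tool_pos: [0.561, 0.1946, 0.1522]
eef_rot: [1.926, 2.482, 0.001]
contact_force: [-1.7, 0.1, 6.9]
gripper_width: 0.0127
```

The floor is reached at TCP z 0.1523, which agrees with the expected foot height. I ease off the pressure and start turning clockwise slowly, watching the torque.

Call:
play_rows(increments=[1,0,0,-0.7,0,1,0,0,0,0,1,0,0.02,0,0.04,1,0,0.02,0,0.04,1,0,0.02,0,0.04,1,0,0.02,0,0.04,1,0,0,0,0,1,0,0,0,0])

```text
clock: 20.4
tool_pos: [0.5612, 0.1943, 0.1522]
eef_rot: [2.117, 2.321, 0.0]
contact_force: [1.6, -2.1, 1.1]
gripper_width: 0.0131
```

```bash
cat > s.py <<'E'
from h import *
np.set_printoptions(precision=4,suppress=True)
st=robot.state();M=R.from_rotvec(st["eef_rot"]).as_matrix()
print(st["clock"],st["q"][-1],st["tool_pos"],"F",st["contact_force"],"T",st["ft_torque"],"yaw",np.arctan2(M[1,0],M[0,0]))
E
python3 s.py
```

```text
20.4 -0.6409136016064099 [0.5612 0.1943 0.1522] F [ 1.5841 -2.0595  1.0595] T [-0.5028 -0.3345 -0.003 ] yaw 1.6627647654161293
```

Call:
play_rows(increments=[1,0,0.02,-0.3,0.04,1,0,0.02,0,0.04,1,0,0.02,0,0.04,1,0,0.02,0,0.04,1,0,0.02,0,0.04,1,0,0,0,0,1,0,0,0,0,1,0,0,0,0])

```text
clock: 21.2
tool_pos: [0.5612, 0.1943, 0.1524]
eef_rot: [2.338, 2.098, -0.0]
contact_force: [3.2, -2.5, -3.6]
gripper_width: 0.0129
```

```bash
python3 s.py
```

```text
21.2 -0.791700367067004 [0.5612 0.1943 0.1524] F [ 3.157  -2.4799 -3.6185] T [-0.6328 -0.8942  0.0824] yaw 1.4627545624823828
```

Call:
play_rows(increments=[1,-0.1,0.2,0,0.04,1,-0.1,0.15,0,0.04,1,0,0.03,0,0.04,1,0,0.03,0,0.04,1,0,0.03,0,0.04,1,0,0.03,0,0.04,1,0,0,0,0,1,0,0,0,0])

```text
clock: 22.0
tool_pos: [0.5614, 0.1942, 0.1525]
eef_rot: [2.574, 1.801, -0.0]
contact_force: [3.7, -2.4, -5.9]
gripper_width: 0.013
```

```bash
python3 s.py
```

```text
22.0 -0.9722713640436673 [0.5614 0.1942 0.1525] F [ 3.6556 -2.3621 -5.9258] T [-0.8879 -1.1166  0.1158] yaw 1.2210598146828986
```

Call:
play_rows(increments=[1,-0.05,0.2,0.2,0.03,1,0,0.2,0.1,0.03,1,0,0.03,0,0.03,1,0,0.03,0,0.03,1,0,0.03,0,0.03,1,0,0.03,0,0.03,1,0,0,0,0,1,0,0,0,0])

```text
clock: 22.8
tool_pos: [0.5618, 0.1941, 0.1524]
eef_rot: [2.725, 1.564, -0.0]
contact_force: [1.5, -3.5, -1.7]
gripper_width: 0.0135
```

```bash
python3 s.py
```

```text
22.8 -1.1049165632798872 [0.5618 0.1941 0.1524] F [ 1.5134 -3.4585 -1.6901] T [-0.9651 -0.5677  0.1157] yaw 1.0419624612897525
```

Call:
play_rows(increments=[1,-0.1,0.1,0,0.03,1,-0.1,0.1,0,0.03,1,0,0.03,0,0.03,1,0,0.03,0,0.03,1,0,0.03,0,0.03,1,0,0.03,0,0.03,1,0,0,0,0,1,0,0,0,0])

```text
clock: 23.6
tool_pos: [0.5621, 0.1938, 0.1523]
eef_rot: [2.854, 1.312, 0.0]
contact_force: [0.4, -4.0, 0.1]
gripper_width: 0.0132
```

```bash
python3 s.py
```

```text
23.6 -1.2372410284641921 [0.5621 0.1938 0.1523] F [ 0.3876 -3.9787  0.0643] T [-0.8349 -0.4513  0.0781] yaw 0.861991615768262
```

```bash
cat > p.py <<'E'
from h import *
np.set_printoptions(precision=4,suppress=True)
for c in ("wrist","side","top"):
    st=robot.state();f=robot.grab_frame(c)
    hsv=cv2.cvtColor(f["image"],cv2.COLOR_RGB2HSV)
    c0=np.array([.5608,.1940])
    out={}
    for n,lo,hi,z in (("yel",(26,200,60),(34,255,255),.085),("red",(0,170,90),(5,255,255),.1),("brass",(14,110,50),(24,255,255),.092)):
        m=cv2.inRange(hsv,lo,hi); ys,xs=np.nonzero(m)
        P=np.array([ray(f,(x,y),z,st)[:2] for x,y in zip(xs,ys)]).reshape(-1,2)
        d=np.linalg.norm(P-c0,axis=1) if len(P) else np.zeros(0)
        lim=(.012,.035) if n=="yel" else (.035,.06) if n=="red" else (0,.024)
        P=P[(d>lim[0])&(d<lim[1])]
        if len(P)<3: print(c,n,len(P));continue
        v=np.median(P,0)-c0
        if n=="brass": r=cv2.minAreaRect((P*1000).astype(np.float32));print(c,n,len(P),r[0],r[1],np.deg2rad(r[2]))
        else: print(c,n,len(P),v*1000,"world ang",np.arctan2(v[1],v[0]))
E
python3 p.py
```

```text
wrist yel 18 [-0.0838 25.1929] world ang 1.5741233683449596
wrist red 1059 [-28.316 -33.965] world ang -2.2657406214739853
wrist brass 1612 (563.3255004882812, 196.76292419433594) (36.080379486083984, 30.338727951049805) 0.9612474891237074
side yel 0
side red 157 [ 35.4985 -29.1483] world ang -0.6874837789791789
side brass 255 (556.3792724609375, 197.40391540527344) (37.57549285888672, 36.680294036865234) 0.6253925822073159
top yel 0
top red 0
top brass 97 (557.7169799804688, 180.36471557617188) (37.226810455322266, 19.545162200927734) 0.03321225906783756
```

The pointer has moved from about 1.90 to 1.57 rad, so the stem is following. It needs roughly 0.46 rad more.

Call:
play_rows(increments=[1,-0.1,0.1,0,0.03,1,-0.1,0.1,0,0.03,1,0,0.03,0,0.03,1,0,0.03,0,0.03,1,0,0.03,0,0.03,1,0,0.03,0,0.03,1,0,0,0,0,1,0,0,0,0])

```text
clock: 24.55
tool_pos: [0.5622, 0.1934, 0.1523]
eef_rot: [-2.961, -1.051, -0.0]
contact_force: [0.9, -1.8, 1.8]
gripper_width: 0.0129
```

```bash
python3 s.py
```

```text
24.55 -1.3688610083909587 [0.5622 0.1934 0.1523] F [ 0.8551 -1.7799  1.7789] T [-0.5638 -0.3768  0.0423] yaw 0.6819865217193916
```

Call:
play_rows(increments=[1,0,0.1,-0.2,0.03,1,-0.1,0.05,0,0.03,1,0,0.03,0,0.03,1,0,0.03,0,0.03,1,0,0.03,0,0.03,1,0,0.03,0,0.03,1,0,0,0,0,1,0,0,0,0])

```text
clock: 25.35
tool_pos: [0.5622, 0.1931, 0.1524]
eef_rot: [3.043, 0.78, -0.0]
contact_force: [2.0, -1.5, -2.7]
gripper_width: 0.0131
```

```bash
python3 s.py; python3 p.py | grep wrist
```

```text
25.35 -1.4998926269140833 [0.5622 0.1931 0.1524] F [ 1.9927 -1.4558 -2.6719] T [-0.3574 -0.5936  0.0981] yaw 0.5020336632204724
wrist yel 23 [10.2281 24.443 ] world ang 1.174489338599728
wrist red 1065 [-38.4934 -21.3053] world ang -2.6360822925487386
wrist brass 1611 (564.3125610351562, 195.87974548339844) (35.665218353271484, 30.25572967529297) 0.5967110696364623
```

Call:
play_rows(increments=[1,0,0.05,0,0.015,1,0,0.03,0,0.015,1,0,0,0,0.015,1,0,0,0,0.015,1,0,0,0,0,1,0,0,0,0,1,0,0,0,0,1,0,0,0,0])

```text
clock: 26.3
tool_pos: [0.5622, 0.1929, 0.1524]
eef_rot: [-3.065, -0.688, 0.0]
contact_force: [2.3, -0.2, -4.0]
gripper_width: 0.0129
```

```bash
python3 s.py; python3 p.py | grep "wrist yel"; python3 - <<'E'
from h import *
st=robot.state();f=robot.grab_frame("wrist");save(f,"w8.png",crop=(200,110,360,270),s=3.5)
E
```

```text
26.3 -1.543586199426405 [0.5622 0.1929 0.1524] F [ 2.3218 -0.1931 -3.9516] T [-0.3061 -0.5368  0.0746] yaw 0.44180805262412043
wrist yel 21 [12.0694 24.7479] world ang 1.1170410672187407
```

View pics/w8.png

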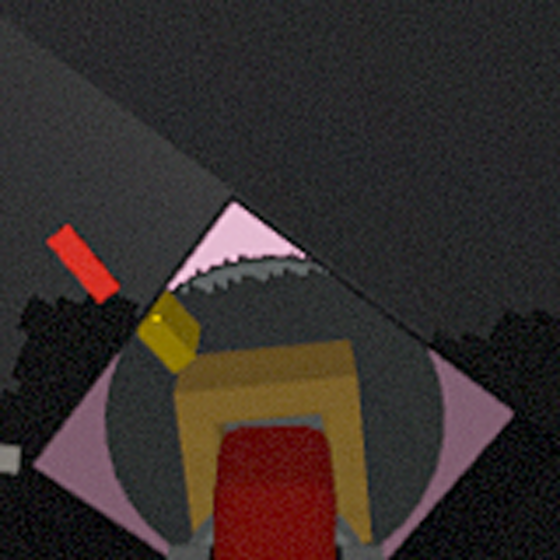

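```bash
cat > q.py <<'E'
from h import *
st=robot.state();f=robot.grab_frame("wrist")
hsv=cv2.cvtColor(f["image"],cv2.COLOR_RGB2HSV)
def comp(lo,hi,z,near):
    m=cv2.inRange(hsv,lo,hi);n,l,s,c=cv2.connectedComponentsWithStats(m)
    for k in range(1,n):
        if s[k,4]<8: continue
        w=ray(f,c[k],z,st)[:2]
        d=w-np.array([.5608,.1940])
        if near[0]<np.linalg.norm(d)<near[1] and d[1]>0:
            ys,xs=np.nonzero(l==k);P=np.array([ray(f,(x,y),z,st)[:2] for x,y in zip(xs,ys)])
            vx,vy,_,_=cv2.fitLine((P*1000).astype(np.float32),cv2.DIST_L2,0,.01,.01).ravel()
            print(s[k,4],d*1000,"ang",np.arctan2(d[1],d[0]),"line",np.arctan2(vy,vx)%np.pi)
print("red");comp((0,150,60),(8,255,255),.1,(.035,.065))
for z in (.082,.088,.092): print("yel",z);comp((24,180,50),(36,255,255),z,(.012,.04))
E
python3 q.py
```

```text
red
201 [21.77472117 41.70539544] ang 1.0896191361847052 line 1.0930234
yel 0.082
240 [11.90801581 24.75289221] ang 1.1224024217268258 line 0.71807885
yel 0.088
240 [13.76122392 25.04255313] ang 1.0683266159898082 line 0.718058
yel 0.092
240 [14.996696   25.23566041] ang 1.0346036403936398 line 0.71811426
```

Call:
play_rows(increments=[1,0,0,0.1,0.01,1,0,0,0,0.01,1,0,0,0,0,1,0,0,0,0,1,0,0,0,0,1,0,0,0,0,1,0,0,0,0,1,0,0,0,0])

```text
clock: 27.35
tool_pos: [0.5623, 0.193, 0.1524]
eef_rot: [-3.072, -0.658, 0.0]
contact_force: [1.3, -1.4, -2.0]
gripper_width: 0.0131
```

```bash
python3 s.py; python3 q.py
```

```text
27.35 -1.5581419295804784 [0.5623 0.193  0.1524] F [ 1.2532 -1.3707 -1.986 ] T [-0.4144 -0.4028  0.1165] yaw 0.4217822596935947
red
201 [21.81317198 41.71690332] ang 1.0890082333536315 line 1.0894786
yel 0.082
246 [12.33205713 24.52329542] ang 1.1048544574567987 line 0.7238868
yel 0.088
246 [14.19437038 24.77617902] ang 1.0505387246903186 line 0.7238209
yel 0.092
246 [15.43591254 24.94476809] ang 1.0166652565988599 line 0.72380865
```

Still following (0.018 rad). I continue in small steps until the pointer stops moving.

Call:
play_rows(increments=[1,0,0.03,0,0.01,1,0,0.03,0,0.01,1,0,0,0,0.01,1,0,0,0,0,1,0,0,0,0,1,0,0,0,0,1,0,0,0,0,1,0,0,0,0])

```text
clock: 28.2
tool_pos: [0.5623, 0.1929, 0.1524]
eef_rot: [-3.081, -0.611, -0.0]
contact_force: [1.8, -1.0, -2.1]
gripper_width: 0.0131
```

```bash
python3 s.py; python3 q.py
```

```text
28.2 -1.5798316097939051 [0.5623 0.1929 0.1524] F [ 1.7949 -1.0305 -2.1297] T [-0.3553 -0.4019  0.1426] yaw 0.3917958666716577
red
200 [21.81460522 41.77641063] ang 1.0895663495377639 line 1.0938466
yel 0.082
244 [13.16735782 24.27280145] ang 1.0737497780259515 line 0.7267508
yel 0.088
244 [15.03415229 24.46578433] ang 1.0197853700707145 line 0.7268124
yel 0.092
244 [16.27868193 24.59443958] ang 0.9861116637653178 line 0.72682965
```

Call:
play_rows(increments=[1,0,0.03,0,0.01,1,0,0.03,0,0.01,1,0,0,0,0.01,1,0,0,0,0,1,0,0,0,0,1,0,0,0,0,1,0,0,0,0,1,0,0,0,0])

```text
clock: 29.05
tool_pos: [0.5623, 0.1928, 0.1523]
eef_rot: [-3.09, -0.565, 0.0]
contact_force: [0.6, -1.3, -1.5]
gripper_width: 0.013
```

```bash
python3 s.py; python3 q.py|grep -A1 "0.082"
```

```text
29.05 -1.6014486309375573 [0.5623 0.1928 0.1523] F [ 0.6493 -1.2974 -1.5005] T [-0.3242 -0.2813  0.3851] yaw 0.36188418023460583
yel 0.082
249 [13.15206729 24.20658213] ang 1.0730914854090665 line 0.7227994
```

The pointer no longer moves and the torque jumped to 0.385 N m, so the valve is at its stop. I relax the twist and release.

Call:
play_rows(increments=[1,0,0,0,-0.015,1,0,0,0,-0.015,1,0,0,0,0,0.8,0,0,0,0,0.6,0,0,0,0,0.4,0,0,0,0,0.2,0,0,0,0,0,0,0,0,0], squeeze=20)

```text
clock: 29.9
tool_pos: [0.5622, 0.193, 0.1524]
eef_rot: [-3.081, -0.612, 0.0]
contact_force: [0.6, 0.2, -0.1]
gripper_width: 0.0428
```

Call:
play_rows(increments=[0,0,0,0,0,-0.2,0,0,0,0,-0.2,0,0,0,0,-0.2,0,0,-5,0,-0.2,0,0,-15,0,-0.2,0,0,-20,0,-0.2,0,0,-20,0,-0.2,0,0,0,0])

```text
clock: 30.7
tool_pos: [0.5636, 0.1933, 0.2152]
eef_rot: [-3.081, -0.611, -0.007]
contact_force: [-0.1, -1.0, -0.2]
gripper_width: 0.0512
```

```bash
python3 s.py; python3 q.py; python3 - <<'E'
from h import *
st=robot.state();f=robot.grab_frame("wrist")
w=cv2.resize(f["image"][60:360,140:420][:,:,::-1],None,fx=1.8,fy=1.8)
g=robot.grab_frame("side");s=cv2.resize(g["image"][203:323,158:278][:,:,::-1],(290,290),interpolation=cv2.INTER_CUBIC)
o=np.zeros((540,800,3),np.uint8);o[:,:504]=w;o[:290,510:]=s;cv2.imwrite("pics/w9.png",o)
for c,h in (("wrist",f),("side",g)):
    for d in robot.place_of(c,"key_grip")[:2]: print(c,d["p"],ray(h,d["xy"],.147,st))
E
```

```text
30.7 -1.5811451163379153 [0.5636 0.1933 0.2152] F [-0.0636 -0.997  -0.1697] T [ 0.0222  0.0014 -0.0419] yaw 0.3915806195729039
red
117 [21.74455481 41.70321301] ang 1.090166233124874 line 1.0745445
yel 0.082
126 [12.82347457 24.12022434] ang 1.0821518502869454 line 0.83172816
yel 0.088
126 [14.2691656  24.27353694] ang 1.0393595675050977 line 0.8318904
yel 0.092
126 [15.23295963 24.37574534] ang 1.0122525103552942 line 0.83187777
side 0.94 [0.5563651  0.19460308 0.147     ]
side 0.94 [ 0.53672835 -0.02009709  0.147     ]
```

View pics/w9.png

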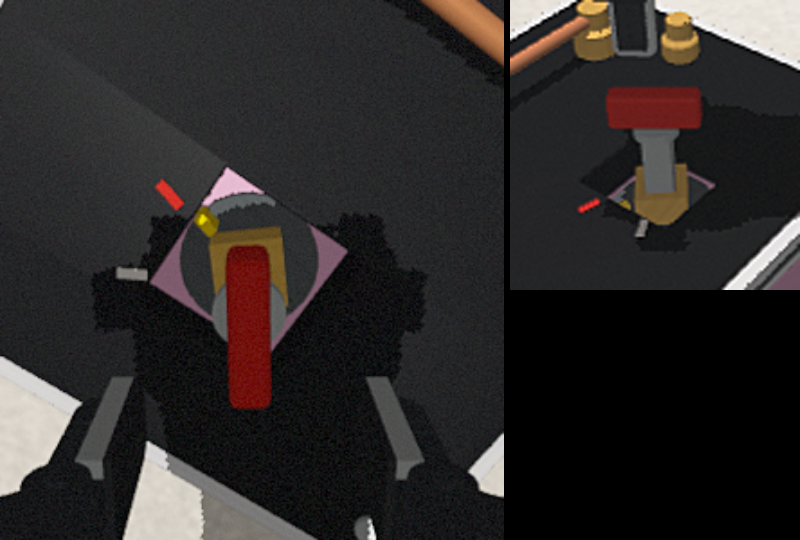

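The key stands upright in the socket and is released: the red bar is at (250,330) and clear of the pads. The pointer at (207,220) is beside the red mark at (170,193).

```bash
python3 -c "
from station import robot
print(robot.job_done())"
```

```text
the job is handed in; nothing more can be done
None
```

The job is handed in, with no verdict reported. I took the red key from the rack and lowered it into the socket until it met the floor. I then turned it about 1.45 rad clockwise to the closed stop, let go and lifted the gripper clear.

- **Home:** the first floor contact came at about 8–9 N, at TCP z 0.152. That agrees with the depth expected for a fully seated key.
- **Stop:** the pointer stopped moving while the torque jumped from 0.14 to 0.39 N m, so I backed the twist off before releasing. In the last check the pointer was at about 1.04–1.08 rad (depending on the pointer height assumed) and the red mark at 1.09 rad, which agree.
- **Release:** the last picture shows the key upright with the fingers clear of it. The wrist force was about 1 N at most.
- **Weaker checks:** the wrist detector did not report the handle in the last picture. The side camera put it about 5 mm from the valve axis, more than its 2 mm calibration would explain. I relied on the picture and the contact with the socket walls instead. I did not measure the bystanders again at the end, but nothing I did came near them.

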